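# Find the rocking lid and press it home

## Task

One of the three wooden lids on the storage caddy is not seated and rocks on its catch. Working from left to right as seen by the robot, test all three lids in turn by pressing each lightly with the fingertips near one short end, enough for a loose one to tip; only after all three are tested, press the one that rocked firmly down in the middle until it is fully home, and let go. Do not lift any lid, and leave the mug, the garlic and the tin where they stand.

Things in the scene. Friction and masses are not known exactly. Their poses are not given: they have to be found in the camera images.
- caddy: light wooden tray 150 mm (x) by 330 mm (y), 26 mm high at its lip, fixed to the worktop, carrying three white tubs 100 x 66 mm in a row along its y axis, centres 100 mm apart, rims 57 mm above the worktop. Origin: centre of the tray's underside, on the worktop; y runs along the row toward the left lid, x away from the robot.
- lid_left: left (+y) of three identical brown wooden lids: plate 112 mm (x) by 78 mm (y), 6 mm thick, with a 12 mm skirt round the tub's rim and a dark dot in the middle of the top; about 0.12 kg. Origin: centre of the plate's underside, the top 6 mm above it; x along its length (square to the row), y along the row to the left, z up. Seated: origin 57 mm above the worktop, rigid when pressed.
- lid_middle: middle lid, same shape and frame as the left one. Any of the three may be the loose one: it is perched level, about 4 mm too high, on a stiff catch 16 mm wide (x) under its middle. A light push (2 to 5 N) 35 to 45 mm from the middle toward a short end tips that end down (about 0.09 rad, 3 mm at the finger); on release it levels again.
- lid_right: right (-y) lid, same shape and frame as the left one. Whichever lid is loose is seated by a firm push (10 to 15 N) on its dot: the catch slides down 4 mm with friction and stays down, and the lid then rests on the rim, rigid. Near an end, light pushes do not seat it.
- mug: white mug with a handle, 84 x 115 x 89 mm high, a bystander beside the right end of the caddy. Origin: centre of its underside.
- garlic: garlic bulb, about 60 mm, a bystander beside the left end of the caddy. Origin: centre of its underside.
- tin: low round food tin, 86 mm across, 40 mm high, a bystander beside the left end of the caddy. Origin: centre of its underside.

How it is judged:
On the way, in this order (a step that is already met when the one before it is completed fails the run):
1. the left lid is pressed by the fingers (over 1 N) more than 12 mm from its middle along its length; if it is the loose one it tips (over 0.04 rad) (contact force between lid_left and the fingers above 1 N and (x of the grasp point in the frame of lid_left above 0.012 m or x of the grasp point in the frame of lid_left below -0.012 m) and ((z of lid_left in the frame of caddy between 0.055 and 0.0587 m and angle between lid_left's own z axis and vertical below 0.025 rad) or angle between lid_left's own z axis and vertical above 0.04 rad)), for 0.1 s.
2. the middle lid is pressed by the fingers (over 1 N) more than 12 mm from its middle along its length; if it is the loose one it tips (over 0.04 rad) (contact force between lid_middle and the fingers above 1 N and (x of the grasp point in the frame of lid_middle above 0.012 m or x of the grasp point in the frame of lid_middle below -0.012 m) and ((z of lid_middle in the frame of caddy between 0.055 and 0.0587 m and angle between lid_middle's own z axis and vertical below 0.025 rad) or angle between lid_middle's own z axis and vertical above 0.04 rad)), for 0.1 s.
3. the right lid is pressed by the fingers (over 1 N) more than 12 mm from its middle along its length; if it is the loose one it tips (over 0.04 rad) (contact force between lid_right and the fingers above 1 N and (x of the grasp point in the frame of lid_right above 0.012 m or x of the grasp point in the frame of lid_right below -0.012 m) and ((z of lid_right in the frame of caddy between 0.055 and 0.0587 m and angle between lid_right's own z axis and vertical below 0.025 rad) or angle between lid_right's own z axis and vertical above 0.04 rad)), for 0.1 s.
4. all three lids are home, the loose one pressed down after the tests (z of lid_left in the frame of caddy between 0.055 and 0.0587 m and angle between each of lid_left, lid_middle, lid_right's own z axis and vertical below 0.025 rad and z of lid_middle in the frame of caddy between 0.055 and 0.0587 m and z of lid_right in the frame of caddy between 0.055 and 0.0587 m), for 0.2 s.
At the end, for the whole second after the job is handed in: all three lids lie on their tubs' rims, origins 55 to 58.7 mm above the caddy's underside (home is 57), tilted less than 0.025 rad, at rest (all of step 4 and linear speed of each of lid_left, lid_middle, lid_right below 0.01 m/s); the robot touches nothing.
It fails at once if a lid is lifted (its middle more than 10 mm above home) (z of any of lid_left, lid_middle, lid_right in the frame of caddy above 0.067 m).
It fails at once if the mug is moved more than 15 mm (distance of mug from where it was at the start of the episode above 0.015 m).
It fails at once if the garlic is moved more than 15 mm (distance of garlic from where it was at the start of the episode above 0.015 m).
It fails at once if the tin is moved more than 15 mm (distance of tin from where it was at the start of the episode above 0.015 m).
It also fails if it takes over 48 s, if anything falls off the work surface, if the arm or the gripper's body presses on something with over 40 N, if the wrist force passes 120 N, or if a joint passes its speed limit or range.

## Robot

A 6-joint arm with a two-finger parallel gripper is mounted at the origin on a cart in front of the work surface, level with it; the furniture and walls round the work are solid. World frame = base frame: x ahead of the robot, y to its left, z up, the work surface at z = 0. Lengths are in m, angles in rad, forces in N, time in s.
With the tool pointing down it reaches from about 0.275 to 0.775 m from the base axis. Payload 14.6 kg.
Tool frame: the origin (TCP) lies midway between the tips of the shut fingers; the grasp point (between the pads) lies behind it (manip.grip_point_offset is the z of the grasp point in the tool frame, in m); z points along the fingers, y is the line along which they close (so a half turn about z gives the same grasp; the last joint's range is limited). The gripper opens to 85 mm and grips with 20 to 120 N. Pads are 22 mm wide; open, the fingers measure 114 mm over their backs; the gripper's body (76 mm by 85 mm) begins 54 mm behind the grasp point. The pads swing forward as they close: fully open they stand 13 mm farther back than shut.
Start: joints at [-1.392, 0.263, -0.048, 1.259, 0, 1.415], TCP at [0.172, -0.496, 0.231] pointing down, gripper open.
Joint ranges: [-2.65, 2.65], [-0.89, 1.7], [-1.18, 1.37], [-2.13, 2.11], [-1.35, 1.29], [-3.14, 3.14]. Speed limits (rad/s): [1.89, 1.89, 2.57, 2.79, 3.14, 3.14].

## Interface

Orientations are given as a 3x3 rotation matrix whose columns are the frame's x, y, z axes.
In Python, from station import manip gives the robot as it stands.
- The arm moves only by the shell command python3 -m inch 'ROWS' [FORCE]. ROWS is JSON, a list that holds one entry, the list of rows, each a list of 5 numbers: the shift along the tool's x, y, z in m, then the turn about the tool's z in degrees, then the finger opening in m, from 0 to 0.0854. A call has 1 to 12 rows; each row shifts and turns the commanded pose from where the row before left it, along the tool's axes as they then stand; what a row does not reach is not made up. A row lasts 1/8 s, in which the tool goes at most 62.5 mm and 10.7 degrees, less where a joint would pass 70% of its speed; a pose out of reach is approached as far as the arm can. A call is refused whole if a number of a shift passes 0.0625 or a number of a turn 10.7, either way. A call with a gripper value outside its range is refused whole. The fingers move at their own pace and stop on an object; FORCE is the grip in N (left out, the last holds). Time passes only in rows, so rows that do not move let the fingers close. It gives the time, the measured TCP pose, the force, the opening and the grip force at its end, in the units of the state.
- manip.state(): the state, without advancing time (a new reading comes with each control period).
- manip.camera(name): name is "scene" or "side" or "wrist"; returns the picture (384x512x3 uint8, blue, green, red); there is no depth.
- manip.get_calibration(name): a dict with "mtx" (3x3 intrinsics, pixels), "R" (3x3) and "t" (3): a world point X has camera coordinates R X + t. Camera axes: x right, y down, z forward; pixel columns grow to the right and rows downward; lengths in m; the calibration is good to about 2 mm. A picture is of the moment at which its call begins: read the wrist's pose just before it. get_calibration takes no time and is no camera call; for the wrist camera it gives the pose at the moment of the call.
- manip.close_job(): hands the job in; it is judged then, once.
Trained networks look in the newest picture that a camera, given by its name, has taken for a name from the list of things; names that differ only in an ending like _2 or _b are one class to them, and where a whole thing is asked for, a point or a joint stands for the part that bears it (a point fixed in the world has none). Each returns a list of dicts, best first, with "p" (0 to 1); they miss things now and then, are a little off and sometimes report something else, mostly with a low value. They report only what shows in the picture. A call takes as long as a camera call.
- manip.spot_in(camera, thing): "box" ([left, top, right, bottom] as shares, 0 to 1, of the picture: columns of its width, rows of its height, round what is visible of it).
- manip.cut_out(camera, thing): "pixels" (384x512 bool, what is visible of it) and "box" ([left, top, right, bottom] as shares, 0 to 1, of the picture: columns of its width, rows of its height, round what is visible of it).
The state is a dict: "clock": time; "q": joint angles; "qd": joint speeds; "joint_torque": joint torques, N m; "tool_pos": TCP position; "eef_rot": TCP orientation; "wrist_force": force on the tool from outside, world axes, zero at the start; "wrist_torque": the same for the moment, N m; "opening": opening from 0.0 (shut) to 1.0 (fully open); "gripper_force": force on a finger pad.
Only numpy, scipy, OpenCV 4.12 (cv2) and the standard library are available. Lean on these libraries where they do the work, as an engineer would, in place of code of your own. Each camera call takes 0.05 s, during which the arm holds its last target. There are 200 camera calls.

## Working session

There is one attempt and no reset: what is moved stays moved. The work goes in short steps, Python scripts to look and compute and a shell command to move; the robot and the scene stay as the last step left them, time stands still between calls to the robot, and variables do not carry over. Pictures are saved under pics/ and viewed, at most 10 in all, crops included, and the job is handed in when it is done.

```bash
mkdir -p pics; python3 - <<'E'
from station import manip
import cv2,numpy as np
s=manip.state();print(s['clock'],s['tool_pos'],s['eef_rot'],s['wrist_force'],manip.grip_point_offset)
for c in ['scene','side']:
    im=manip.camera(c);cv2.imwrite(f'pics/{c}0.png',im)
    k=manip.get_calibration(c);print(c,k)
    for t in ['lid_left','caddy','mug','garlic','tin']:
        print(t,[(round(d['p'],2),(np.array(d['box'])*[512,384,512,384]).round(0).tolist()) for d in manip.spot_in(c,t)][:4])
E
```

```text
0.0 [ 0.1719225  -0.49573033  0.23079119] [[ 9.44812499e-01  3.27611502e-01 -2.13588141e-04]
 [ 3.27611523e-01 -9.44811805e-01  1.15896741e-03]
 [ 1.77890457e-04 -1.16498083e-03 -9.99999306e-01]] [-0.16055717 -0.25624588  0.18842514] -0.0187
scene {'mtx': array([[449.26276249,   0.        , 256.49245385],
       [  0.        , 449.26276249, 191.66406792],
       [  0.        ,   0.        ,   1.        ]]), 'R': array([[-0.52425861, -0.8515108 , -0.00907042],
       [-0.49541429,  0.31364577, -0.81005618],
       [ 0.69261648, -0.42018531, -0.58628211]]), 't': array([0.25375738, 0.30691597, 0.8856161 ])}
lid_left [(0.62, [219.0, 188.0, 262.0, 218.0])]
caddy [(0.89, [210.0, 191.0, 262.0, 240.0])]
mug [(0.62, [364.0, 173.0, 377.0, 189.0])]
garlic [(0.69, [174.0, 221.0, 200.0, 240.0])]
tin [(0.63, [163.0, 190.0, 195.0, 224.0])]
side {'mtx': array([[391.89122699,   0.        , 254.14229447],
       [  0.        , 391.89122699, 197.78398824],
       [  0.        ,   0.        ,   1.        ]]), 'R': array([[ 0.98943397, -0.14494031, -0.00356594],
       [-0.06571585, -0.42641365, -0.90213792],
       [ 0.12923558,  0.89284025, -0.43143303]]), 't': array([-0.49357108,  0.08303478,  1.0332491 ])}
lid_left [(0.76, [236.0, 182.0, 279.0, 200.0]), (0.51, [226.0, 244.0, 275.0, 296.0])]
caddy [(0.88, [213.0, 191.0, 283.0, 263.0])]
mug [(0.85, [226.0, 239.0, 274.0, 298.0])]
garlic [(0.48, [244.0, 173.0, 263.0, 185.0])]
tin [(0.71, [272.0, 172.0, 297.0, 193.0])]
```

```bash
python3 - <<'E'
import cv2,numpy as np
a=cv2.imread('pics/scene0.png')[130:290,130:400];b=cv2.imread('pics/side0.png')[150:310,170:340]
a=cv2.resize(a,None,fx=2.95,fy=2.95);b=cv2.resize(b,None,fx=3.7,fy=3.7)
cv2.imwrite('pics/a.png',a);cv2.imwrite('pics/b.png',b)
E
```

```text
(no output)
```

View pics/a.png

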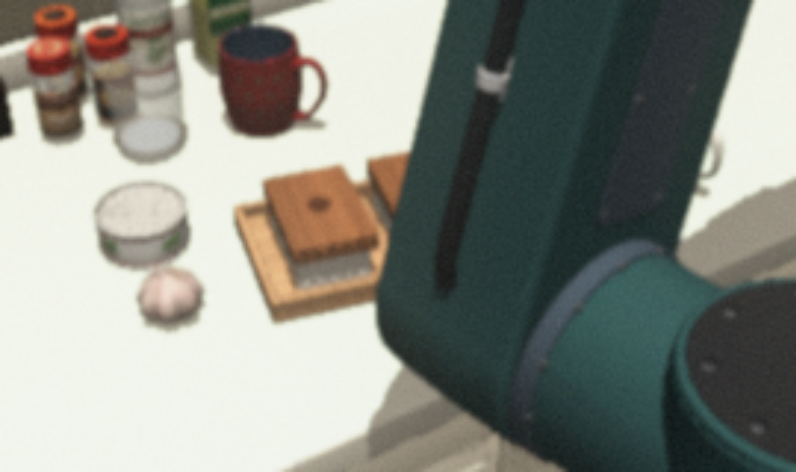

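View pics/b.png

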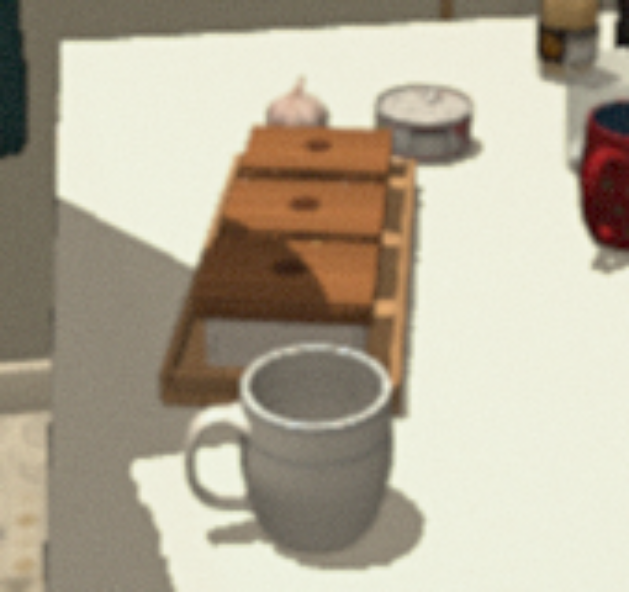

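The scene view shows the left lid with its dot at (238,199), the tin and the garlic to its left; the arm hides the rest. The side view shows all three dots at about (256,189), (252,205) and (248,222), with the mug near the right end.

```bash
cat > h.py <<'E'
import numpy as np,cv2
from station import manip
def bp(cal,uv,z):
    d=cal['R'].T@np.linalg.inv(cal['mtx'])@[*uv,1]; c=-cal['R'].T@cal['t']
    return c+d*(z-c[2])/d[2]
E
python3 - <<'E'
from h import *
k=manip.get_calibration('side')
P=[bp(k,p,.063) for p in [(255.7,189.2),(252.2,204.9),(248.1,222.2)]]
print(np.round(P,4));print(bp(manip.get_calibration('scene'),(238.1,199.2),.063))
d=P[0]-P[2];print(np.linalg.norm(d),np.degrees(np.arctan2(d[1],d[0])))
print('mug near',bp(k,(250,298),0),'mugtop',bp(k,(255,244),.089))
w=manip.get_calibration('wrist');s=manip.state();print('wristcam in tool',s['eef_rot'].T@(-w['R'].T@w['t']-s['tool_pos']),s['eef_rot'].T@w['R'].T)
E
```

```text
[[ 0.5094  0.0398  0.063 ]
 [ 0.4857 -0.0568  0.063 ]
 [ 0.463  -0.1465  0.063 ]]
[0.50418637 0.04363061 0.063     ]
0.19204233833654794 76.04235728190166
mug near [ 0.44020245 -0.3431441   0.        ] mugtop [ 0.4591234  -0.28539812  0.089     ]
wristcam in tool [ 0.07917992  0.00059952 -0.14237929] [[-4.06732960e-05 -9.51320511e-01 -3.08203316e-01]
 [ 9.99999629e-01 -3.03791966e-04  8.05735156e-04]
 [-8.60142072e-04 -3.08203169e-01  9.51320170e-01]]
```

```bash
python3 -m inch '[[[0,0,0,-9.5,0],[0,0,0,-9.5,0],[0,0,0,-9.5,0],[0,0,0,-9.5,0],[0,0,0,-9.5,0],[0,0,0,-9.5,0],[0.042,0.0165,-0.004,0,0],[0.042,0.0165,-0.004,0,0],[0.042,0.0165,-0.004,0,0],[0.042,0.0165,-0.004,0,0],[0.042,0.0165,-0.004,0,0],[0.042,0.0165,0,0,0]]]' && python3 -m inch '[[[0.042,0.0165,0,0,0],[0.042,0.0165,0,0,0],[0.042,0.0165,0,0,0],[0.042,0.0165,0,0,0],[0.042,0.0165,0,0,0],[0.042,0.0165,0,0,0],[0,0,0,0,0],[0,0,0,0,0]]]'
python3 - <<'E'
from h import *
s=manip.state();print(s['clock'],s['tool_pos'],s['eef_rot'],s['q'],s['wrist_force'],s['opening'])
k=manip.get_calibration('wrist');im=manip.camera('wrist');cv2.imwrite('pics/w.png',im)
np.savez('w.npz',**k)
for t in ['lid_left','caddy']:
    for d in manip.cut_out('wrist',t)[:4]:
        m=d['pixels'];c=np.argwhere(m).mean(0)[::-1];print(t,round(d['p'],2),(np.array(d['box'])*[512,384,512,384]).round(),c.round(1),bp(k,c,.063).round(4))
E
```

```text
clock: 2.1
tool_pos: [0.3293, -0.274, 0.2517]
eef_rot: [[0.24, 0.971, 0.001], [0.971, -0.24, -0.001], [-0.0, 0.001, -1.0]]
wrist_force: [0.4, -0.9, -0.4]
opening: 0.007
gripper_force: 0.0
clock: 3.1
tool_pos: [0.4848, -0.0544, 0.2512]
eef_rot: [[0.239, 0.971, -0.0], [0.971, -0.239, -0.0], [-0.0, -0.0, -1.0]]
wrist_force: [-0.5, -1.3, -0.0]
opening: -0.0
gripper_force: 0.0
3.1 [ 0.48484279 -0.05441102  0.25122366] [[ 2.39401766e-01  9.70920546e-01 -2.95601500e-04]
 [ 9.70920570e-01 -2.39401813e-01 -1.37760472e-04]
 [-2.04522007e-04 -2.54025476e-04 -9.99999947e-01]] [-2.78839874e-01  1.93802519e-01 -8.82202461e-02  1.28901983e+00
 -2.13801040e-04  1.53370616e+00] [-0.46244739 -1.33091942 -0.00781626] -0.0001793448619233631
lid_left 0.88 [203.  42. 305. 123.] [255.2  81.2] [0.5078 0.0443 0.063 ]
caddy 0.79 [192.  24. 318. 267.] [256.2 125. ] [ 0.4976 -0.0014  0.063 ]
```

View pics/w.png

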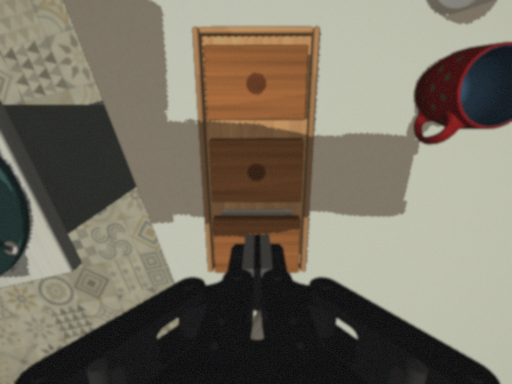

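The wrist view shows the left dot at (256.5,83) and the middle dot at (256.5,172), with the row square to the tool axes. The right lid is partly behind the fingers.

```bash
python3 - <<'E'
from h import *
k=np.load('w.npz');s=manip.state();R=s['eef_rot'];T=s['tool_pos']
for p in [(256.5,83),(256.5,172)]:
    P=bp(k,p,.063);print(P.round(4),(R.T@(P-T)).round(4))
a=bp(k,(203,165),.063);b=bp(k,(203,100),.063)
for p in [(194.5,28),(319,28),(208,271),(305,271)]:
    P=bp(k,p,.026);print('tray',P.round(4),(R.T@(P-T)).round(4))
E
```

```text
[0.5088 0.0422 0.063 ] [ 0.1001 -0.      0.1884]
[ 0.4847 -0.0552  0.063 ] [-2.000e-04  1.000e-04  1.884e-01]
tray [0.4538 0.1192 0.026 ] [ 0.1616 -0.0719  0.2254]
tray [0.5937 0.0847 0.026 ] [0.1619 0.0721 0.2254]
tray [ 0.3743 -0.1956  0.026 ] [-0.163  -0.0732  0.2254]
tray [ 0.517  -0.2307  0.026 ] [-0.1627  0.0737  0.2254]
```

```bash
python3 -m inch '[[[0.025,-0.0095,0.02,0,0],[0.025,-0.0095,0.03,0,0],[0.025,-0.0095,0.03,0,0],[0.025,-0.0095,0.03,0,0],[0,0,0.03,0,0],[0,0,0.02,0,0],[0,0,0.012,0,0],[0,0,0,0,0],[0,0,0,0,0]]]'; python3 -m inch '[[[0,0,0.002,0,0],[0,0,0.002,0,0],[0,0,0.002,0,0],[0,0,0,0,0]]]';  python3 -m inch '[[[0,0,0.001,0,0],[0,0,0.001,0,0],[0,0,0,0,0]]]'
```

```text
clock: 4.38
tool_pos: [0.4726, 0.0517, 0.08]
eef_rot: [[0.24, 0.971, 0.001], [0.971, -0.24, -0.0], [0.0, 0.001, -1.0]]
wrist_force: [-1.9, 1.0, 0.5]
opening: -0.003
gripper_force: 0.0
clock: 4.88
tool_pos: [0.4721, 0.052, 0.0732]
eef_rot: [[0.24, 0.971, -0.0], [0.971, -0.24, -0.0], [-0.0, -0.0, -1.0]]
wrist_force: [0.5, 0.0, -0.1]
opening: -0.002
gripper_force: 0.0
clock: 5.25
tool_pos: [0.4722, 0.052, 0.0712]
eef_rot: [[0.24, 0.971, -0.0], [0.971, -0.24, -0.0], [-0.0, -0.0, -1.0]]
wrist_force: [-0.6, 0.1, 0.1]
opening: -0.002
gripper_force: 0.0
```

```bash
python3 -m inch '[[[0,0,0.002,0,0],[0,0,0.001,0,0],[0,0,0,0,0]]]';  python3 -m inch '[[[0,0,0.001,0,0],[0,0,0.001,0,0],[0,0,0,0,0]]]';python3 -m inch '[[[0,0,0.001,0,0],[0,0,0.001,0,0],[0,0,0,0,0]]]'
```

```text
clock: 5.62
tool_pos: [0.4721, 0.052, 0.0682]
eef_rot: [[0.24, 0.971, -0.0], [0.971, -0.24, 0.0], [-0.0, -0.0, -1.0]]
wrist_force: [0.0, 1.3, -0.0]
opening: 0.002
gripper_force: 0.0
clock: 6.0
tool_pos: [0.4721, 0.052, 0.0662]
eef_rot: [[0.24, 0.971, -0.0], [0.971, -0.24, 0.0], [-0.0, -0.0, -1.0]]
wrist_force: [0.2, 0.2, 0.1]
opening: -0.001
gripper_force: 0.0
clock: 6.38
tool_pos: [0.4721, 0.052, 0.0642]
eef_rot: [[0.24, 0.971, -0.0], [0.971, -0.24, -0.0], [-0.0, -0.0, -1.0]]
wrist_force: [-0.6, 0.3, 0.6]
opening: 0.001
gripper_force: 0.0
```

```bash
for i in 1 ; do python3 -m inch '[[[0,0,0.001,0,0],[0,0,0,0,0]]]'; done; python3 -m inch '[[[0,0,0.0005,0,0],[0,0,0,0,0]]]'; python3 -m inch '[[[0,0,0.0005,0,0],[0,0,0,0,0]]]'
```

```text
clock: 6.62
tool_pos: [0.4721, 0.052, 0.0632]
eef_rot: [[0.24, 0.971, -0.0], [0.971, -0.24, 0.0], [-0.0, -0.0, -1.0]]
wrist_force: [0.2, -0.0, 0.3]
opening: -0.004
gripper_force: 0.0
clock: 6.88
tool_pos: [0.4722, 0.052, 0.063]
eef_rot: [[0.24, 0.971, 0.0], [0.971, -0.24, -0.0], [-0.0, 0.0, -1.0]]
wrist_force: [-1.5, 0.3, 5.6]
opening: -0.004
gripper_force: 2.8
clock: 7.12
tool_pos: [0.4723, 0.052, 0.063]
eef_rot: [[0.24, 0.971, 0.001], [0.971, -0.24, -0.0], [0.0, 0.001, -1.0]]
wrist_force: [-4.0, -0.8, 15.5]
opening: -0.004
gripper_force: 7.8
```

The left lid is rigid at z 0.063, so it is seated. Now the middle one.

```bash
python3 -m inch '[[[0,0,-0.006,0,0],[0,0,-0.01,0,0],[-0.025,0,0,0,0],[-0.025,0,0,0,0],[-0.025,0,0,0,0],[-0.025,0,0,0,0],[0,0,0.005,0,0],[0,0,0.005,0,0],[0,0,0,0,0]]]'; python3 -m inch '[[[0,0,0.001,0,0],[0,0,0,0,0]]]'; python3 -m inch '[[[0,0,0.0005,0,0],[0,0,0,0,0]]]'; python3 -m inch '[[[0,0,0.0005,0,0],[0,0,0,0,0]]]'
```

```text
clock: 8.25
tool_pos: [0.448, -0.0444, 0.0679]
eef_rot: [[0.239, 0.971, -0.001], [0.971, -0.239, 0.0], [0.0, -0.001, -1.0]]
wrist_force: [-0.2, -0.7, -0.0]
opening: 0.001
gripper_force: 0.0
clock: 8.5
tool_pos: [0.4483, -0.0448, 0.0673]
eef_rot: [[0.239, 0.971, 0.0], [0.971, -0.239, -0.0], [0.0, 0.0, -1.0]]
wrist_force: [0.2, 0.3, -0.8]
opening: 0.001
gripper_force: 0.0
clock: 8.75
tool_pos: [0.4482, -0.0451, 0.0668]
eef_rot: [[0.24, 0.971, -0.0], [0.971, -0.24, -0.0], [-0.0, -0.0, -1.0]]
wrist_force: [-0.1, 0.2, -0.4]
opening: 0.002
gripper_force: 0.0
clock: 9.0
tool_pos: [0.4482, -0.0451, 0.0663]
eef_rot: [[0.24, 0.971, 0.0], [0.971, -0.24, 0.0], [0.0, 0.0, -1.0]]
wrist_force: [0.5, -0.3, 1.2]
opening: -0.001
gripper_force: 0.0
```

```bash
python3 -m inch '[[[0,0,0.001,0,0],[0,0,0,0,0]]]'; python3 -m inch '[[[0,0,0.001,0,0],[0,0,0,0,0]]]'; python3 -m inch '[[[0,0,0.0005,0,0],[0,0,0,0,0]]]'
```

```text
clock: 9.25
tool_pos: [0.4482, -0.0451, 0.0652]
eef_rot: [[0.24, 0.971, -0.0], [0.971, -0.24, 0.0], [0.0, -0.0, -1.0]]
wrist_force: [0.3, -0.5, 0.5]
opening: -0.002
gripper_force: 0.0
clock: 9.5
tool_pos: [0.4482, -0.0451, 0.0642]
eef_rot: [[0.24, 0.971, -0.0], [0.971, -0.24, 0.0], [0.0, -0.0, -1.0]]
wrist_force: [-0.5, 0.5, -0.1]
opening: -0.003
gripper_force: 0.0
clock: 9.75
tool_pos: [0.4482, -0.0451, 0.0637]
eef_rot: [[0.24, 0.971, -0.0], [0.971, -0.24, -0.0], [-0.0, -0.0, -1.0]]
wrist_force: [0.1, 0.2, -0.2]
opening: 0.0
gripper_force: 0.0
```

```bash
python3 -m inch '[[[0,0,0.0005,0,0],[0,0,0,0,0]]]'; python3 -m inch '[[[0,0,0.0005,0,0],[0,0,0,0,0]]]'; python3 -m inch '[[[0,0,0.0002,0,0],[0,0,0,0,0]]]'
```

```text
clock: 10.0
tool_pos: [0.4482, -0.0451, 0.0633]
eef_rot: [[0.24, 0.971, -0.0], [0.971, -0.24, 0.0], [0.0, -0.0, -1.0]]
wrist_force: [-0.3, -0.2, 0.6]
opening: 0.001
gripper_force: 0.0
clock: 10.25
tool_pos: [0.4483, -0.0451, 0.063]
eef_rot: [[0.24, 0.971, 0.0], [0.971, -0.24, -0.0], [-0.0, 0.0, -1.0]]
wrist_force: [-1.9, 0.4, 6.2]
opening: 0.003
gripper_force: 3.1
clock: 10.5
tool_pos: [0.4483, -0.0451, 0.063]
eef_rot: [[0.24, 0.971, 0.0], [0.971, -0.24, -0.0], [-0.0, 0.0, -1.0]]
wrist_force: [-3.0, 0.4, 10.7]
opening: -0.001
gripper_force: 5.2
```

The middle lid is rigid at 0.063 too, so the right one should be loose, with its top near 0.067.

```bash
python3 -m inch '[[[0,0,-0.006,0,0],[0,0,-0.011,0,0],[-0.025,0,0,0,0],[-0.025,0,0,0,0],[-0.025,0,0,0,0],[-0.025,0,0,0,0],[0,0,0.005,0,0],[0,0,0.005,0,0],[0,0,0,0,0],[0,0,0,0,0]]]'; python3 -m inch '[[[0,0,0.001,0,0],[0,0,0.001,0,0],[0,0,0,0,0]]]'; python3 -m inch '[[[0,0,0.0005,0,0],[0,0,0,0,0]]]'; python3 -m inch '[[[0,0,0.0005,0,0],[0,0,0,0,0]]]'
```

```text
clock: 11.75
tool_pos: [0.4243, -0.1417, 0.0696]
eef_rot: [[0.239, 0.971, -0.0], [0.971, -0.239, 0.0], [0.0, -0.0, -1.0]]
wrist_force: [0.3, 0.2, 0.2]
opening: -0.001
gripper_force: 0.0
clock: 12.12
tool_pos: [0.4242, -0.1421, 0.0675]
eef_rot: [[0.24, 0.971, -0.0], [0.971, -0.24, 0.0], [0.0, -0.0, -1.0]]
wrist_force: [-0.6, 0.9, 0.1]
opening: -0.002
gripper_force: 0.0
clock: 12.38
tool_pos: [0.4242, -0.1422, 0.0671]
eef_rot: [[0.24, 0.971, 0.0], [0.971, -0.24, 0.0], [0.0, 0.0, -1.0]]
wrist_force: [0.5, -0.0, 0.4]
opening: 0.001
gripper_force: 0.0
clock: 12.62
tool_pos: [0.4242, -0.1422, 0.0666]
eef_rot: [[0.24, 0.971, -0.0], [0.971, -0.24, -0.0], [-0.0, -0.0, -1.0]]
wrist_force: [0.1, 0.2, 0.1]
opening: 0.001
gripper_force: 0.3
```

```bash
python3 -m inch '[[[0,0,0.001,0,0],[0,0,0,0,0]]]'; python3 -m inch '[[[0,0,0.0007,0,0],[0,0,0,0,0]]]'; python3 -m inch '[[[0,0,0.0005,0,0],[0,0,0,0,0]]]'
```

```text
clock: 12.88
tool_pos: [0.4242, -0.1422, 0.0655]
eef_rot: [[0.24, 0.971, -0.0], [0.971, -0.24, 0.0], [-0.0, -0.0, -1.0]]
wrist_force: [0.1, -0.6, 0.9]
opening: -0.001
gripper_force: 0.3
clock: 13.12
tool_pos: [0.4242, -0.1422, 0.0648]
eef_rot: [[0.24, 0.971, -0.0], [0.971, -0.24, 0.0], [0.0, -0.0, -1.0]]
wrist_force: [-0.3, -0.7, 0.9]
opening: 0.003
gripper_force: 0.3
clock: 13.38
tool_pos: [0.4243, -0.1422, 0.0646]
eef_rot: [[0.24, 0.971, 0.0], [0.971, -0.24, -0.0], [-0.0, 0.0, -1.0]]
wrist_force: [-2.3, 1.0, 6.0]
opening: 0.003
gripper_force: 3.3
```

The right lid yielded about 2.4 mm and then stopped against its rim. I hold briefly, release, move over its dot and press.

```bash
python3 -m inch '[[[0,0,0,0,0],[0,0,-0.006,0,0],[0,0,-0.01,0,0],[0,0.019,0,0,0],[0,0.019,0,0,0],[0,0,0,0,0]]]'; python3 -m inch '[[[0,0,0.005,0,0],[0,0,0.005,0,0],[0,0,0.002,0,0],[0,0,0.001,0,0],[0,0,0,0,0]]]'; python3 -m inch '[[[0,0,0.0005,0,0],[0,0,0,0,0]]]'; python3 -m inch '[[[0,0,0.0003,0,0],[0,0,0,0,0]]]'
```

```text
clock: 14.12
tool_pos: [0.462, -0.1516, 0.0808]
eef_rot: [[0.24, 0.971, 0.001], [0.971, -0.24, -0.0], [-0.0, 0.001, -1.0]]
wrist_force: [-1.0, 0.3, 0.0]
opening: -0.003
gripper_force: 0.0
clock: 14.75
tool_pos: [0.4611, -0.1513, 0.0674]
eef_rot: [[0.24, 0.971, -0.0], [0.971, -0.24, 0.0], [0.0, -0.0, -1.0]]
wrist_force: [-0.3, 0.5, -0.2]
opening: 0.003
gripper_force: 0.0
clock: 15.0
tool_pos: [0.4612, -0.1513, 0.067]
eef_rot: [[0.24, 0.971, 0.0], [0.971, -0.24, -0.0], [-0.0, 0.0, -1.0]]
wrist_force: [0.9, -0.3, 2.0]
opening: 0.001
gripper_force: 1.1
clock: 15.25
tool_pos: [0.4612, -0.1513, 0.0668]
eef_rot: [[0.24, 0.971, 0.0], [0.971, -0.24, -0.0], [-0.0, 0.0, -1.0]]
wrist_force: [-1.4, 0.2, 3.7]
opening: -0.003
gripper_force: 2.5
```

```bash
python3 -m inch '[[[0,0,0.0005,0,0],[0,0,0.0005,0,0],[0,0,0,0,0]]]'; python3 -m inch '[[[0,0,0.001,0,0],[0,0,0.0008,0,0],[0,0,0,0,0]]]'; python3 -m inch '[[[0,0,0.0006,0,0],[0,0,0.0005,0,0],[0,0,0,0,0]]]'
```

```text
clock: 15.62
tool_pos: [0.4612, -0.1513, 0.0658]
eef_rot: [[0.24, 0.971, 0.0], [0.971, -0.24, -0.0], [-0.0, 0.0, -1.0]]
wrist_force: [-1.1, -0.2, 4.1]
opening: 0.001
gripper_force: 2.4
clock: 16.0
tool_pos: [0.4612, -0.1513, 0.0639]
eef_rot: [[0.24, 0.971, 0.0], [0.971, -0.24, -0.0], [-0.0, 0.0, -1.0]]
wrist_force: [-0.7, 0.3, 4.3]
opening: 0.002
gripper_force: 2.2
clock: 16.38
tool_pos: [0.4612, -0.1513, 0.063]
eef_rot: [[0.24, 0.971, 0.0], [0.971, -0.24, -0.0], [-0.0, 0.0, -1.0]]
wrist_force: [-1.5, 1.6, 8.0]
opening: -0.001
gripper_force: 4.4
```

```bash
python3 -m inch '[[[0,0,0.0003,0,0],[0,0,0,0,0],[0,0,0,0,0]]]'; python3 -m inch '[[[0,0,-0.002,0,0],[0,0,-0.004,0,0],[0,0,-0.004,0,0],[0,0,0,0,0]]]'; python3 -m inch '[[[0,0,0.004,0,0],[0,0,0.004,0,0],[0,0,0,0,0]]]'; python3 -m inch '[[[0,0,0.001,0,0],[0,0,0,0,0]]]'
```

```text
clock: 16.75
tool_pos: [0.4612, -0.1514, 0.063]
eef_rot: [[0.24, 0.971, 0.001], [0.971, -0.24, -0.0], [-0.0, 0.001, -1.0]]
wrist_force: [-3.6, 2.1, 15.2]
opening: -0.0
gripper_force: 7.2
clock: 17.25
tool_pos: [0.4613, -0.1514, 0.0727]
eef_rot: [[0.24, 0.971, 0.0], [0.971, -0.24, -0.0], [-0.0, 0.0, -1.0]]
wrist_force: [-0.1, -0.3, -0.3]
opening: 0.002
gripper_force: 0.0
clock: 17.62
tool_pos: [0.4608, -0.1512, 0.0639]
eef_rot: [[0.24, 0.971, -0.001], [0.971, -0.24, 0.0], [0.0, -0.001, -1.0]]
wrist_force: [-1.1, 1.0, -0.5]
opening: 0.002
gripper_force: 0.0
clock: 17.88
tool_pos: [0.4611, -0.1513, 0.0634]
eef_rot: [[0.24, 0.971, -0.0], [0.971, -0.24, 0.0], [-0.0, -0.0, -1.0]]
wrist_force: [-0.3, 0.4, 0.4]
opening: -0.002
gripper_force: 0.0
```

Fingers free at 0.0634, so the lid stayed down. I retract and take a look before handing in.

```bash
python3 -m inch '[[[0,0,-0.005,0,0],[0,0,-0.02,0,0],[0,0,-0.03,0,0],[0,0,-0.03,0,0],[0,0,-0.03,0,0],[0,0,-0.02,0,0],[0,0,0,0,0],[0,0,0,0,0]]]'; python3 - <<'E'
from h import *
im=manip.camera('side');cv2.imwrite('pics/end.png',cv2.resize(im[150:310,170:340],None,fx=3.7,fy=3.7))
E
```

```text
clock: 18.88
tool_pos: [0.4609, -0.1512, 0.1979]
eef_rot: [[0.24, 0.971, -0.001], [0.971, -0.24, 0.0], [0.0, -0.001, -1.0]]
wrist_force: [0.6, 0.7, 0.2]
opening: -0.003
gripper_force: 0.0
```

View pics/end.png

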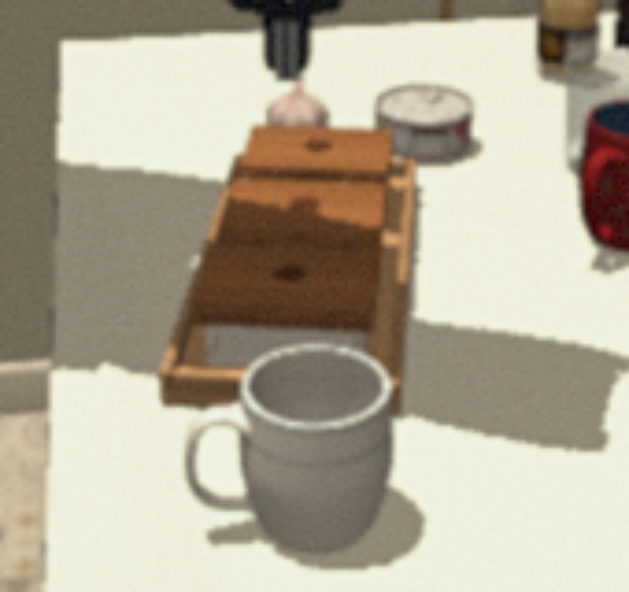

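The right lid's dot has dropped from row 267 to 272 in the crop. All three lids lie level, and the mug, garlic and tin have not moved.

```bash
python3 -c "
from station import manip
print(manip.close_job())"
```

```text
the job is handed in; nothing more can be done
None
```

I tested the lids left to right: the left and middle were rigid and the right one rocked, so I pressed the right one home on its dot with about 15 N, backed the gripper clear and handed the job in; no verdict was returned.

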